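# Wedge a laptop's sprung battery catch open and slide the pack out

### The job

The laptop lies bottom-up in its service cradle and its sprung red battery catch will not stay open by itself: take the orange wedge from the blue tray, drive it nose first into the gap between the steel fence and the red tab until the catch is held fully open, and let go of it. With the wedge alone holding the catch, push the battery pack by its yellow rib, flat and without lifting it, out of its bay until it lies wholly on the bare landing shelf of the cradle. Then draw the wedge out so that the catch springs shut and lay it gently back flat in the blue tray, leaving everything else on the bench where it was.

Things in the scene. Friction and masses are not known exactly. Their poses are not given: they have to be found in the camera images.
- cradle: Fixed service cradle with a dark laptop, bottom up. Origin: underside, on the bench; z up. Cradle x: the way the catch opens; cradle y: the way the pack slides out. Aluminium plate 240 (x) x 425 (y) x 12 mm, y -200 to 225. Laptop x -105 to 105, y -200 to 70, its flat upper face at height 44 mm. Yaw varies.
- bay_mid (a point): Centre of the battery bay's floor: cradle x = -45, y = 0, z = 12 mm. The bay is 64 mm wide, y -60 to 70, open at y = 70 and upwards in a slot 50 mm wide: two rails, underside 40.5 and top 44 mm high, y -60 to 54, overlap the pack's long edges by 5 mm, so it cannot be lifted out.
- fence (a point): Top of the steel fence, middle of its working face: cradle x = 23, y = 22, z = 66 mm. The fence is an upright strip on the laptop's upper face, x 15 to 23, y 0 to 45, 22 mm high; its entry end flares away towards -x, down to y = -16. The gap lies between it and the red tab: 14 mm wide with the catch shut, entered towards +y.
- gap_mouth (a point): Middle of the mouth of the gap, on the laptop's upper face: cradle x = 30, y = -15, z = 44 mm.
- shelf_mid (a point): Point on the landing shelf under the pack's centre when the pack is well out: cradle x = -45, y = 145, z = 12 mm. The shelf is the bare base plate, y 70 to 217, level with the bay floor, ended by a lip 14 mm high.
- latch (a joint): Opening of the catch in m: 0 shut, 0.022 at its stop; it slides along cradle +x. A spring shuts it: 3 N at 0, 5.4 N at 0.016. Its red bolt stands across the mouth of the bay just beyond the pack's end and overlaps it by 10 mm: the pack passes when the opening exceeds about 0.011. The full thickness of the wedge opens it by 0.016.
- latch_tab (a point): Centre of the top of the red tab of the catch, an upright block 20 (x) x 26 (y) mm with rounded ends, standing 24 mm above the laptop's upper face. With the catch shut it is at cradle x = 47, y = 13, z = 68 mm; it moves with the catch.
- pack: Loose battery pack, dark grey with a blue patch, 60 (x) x 110 (y) x 26 mm, 0.32 kg, origin at the centre of its underside; its axes are those of the cradle at the start, centre at cradle x = -45, y = 0, z = 12 mm. A yellow rib 26 (x) x 8 (y) mm stands across its top at pack y = -20, up to 48 mm above its underside (16 mm above the laptop's upper face while in the bay).
- rib_top (a point): Centre of the top of the yellow rib: pack x = 0, y = -20, z = 48 mm. The face to push is at pack y = -24.
- wedge: Loose orange plastic wedge, 160 (x) x 30 (y) x 26 (z) mm, 0.08 kg, origin under its centre. x -80 to 20: plain bar, y -15 to 15; x 20 to 80: the -y side slopes in to a nose 5 mm thick (y 10 to 15). The +y side is straight. Dark stripes mark the blunt end.
- wedge_nose (a point): Middle of the wedge's nose face: wedge x = 80, y = 12.5, z = 13 mm. In use the straight side runs along the fence (wedge x along cradle y, wedge y along cradle -x) and the sloping side drives the tab; the catch is fully open once the parallel part is past the tab: wedge centre at cradle x = 38, y about 10 to 60 mm.
- wedge_grip (a point): Place to grip the wedge, 25 mm from the blunt end, across its 30 mm thickness: wedge x = -55, y = 0, z = 13 mm.
- tray: Fixed blue open tray, 210 (x) x 120 (y) x 20 mm outside, walls and floor 5 mm, origin at the centre of its underside. The wedge lies in it at the start, nose towards tray +x. Yaw varies.
- phone: Bystander: opened phone, 146 x 70 x 8 mm, lying to the left of the cradle. Origin under its centre.
- dish: Bystander: steel screw dish, 56 mm across, 14 mm high, on the laptop's upper face near cradle x = -65, y = -150 mm. Origin under its centre.
- bottle: Bystander: white bottle, 54 mm across, 115 mm high, beyond the cradle. Origin under its centre.
- jar: Bystander: amber jar with yellow cap, 56 mm across, 65 mm high, beyond the cradle. Origin under its centre.
- pot: Bystander: black pot of tools, 72 mm across, 160 mm high with the tools, beyond the cradle. Origin under its centre.
- pliers: Bystander: pliers, 150 mm long, lying beyond the phone, to the left. Origin at the pivot, on the bench.
- screwdriver: Bystander: red screwdriver, 170 mm long, lying to the right of the tray. Origin under its middle.

How it is judged:
By the outcome, as a careful person would: the job done as asked, in the order asked, and still so for the second after the job is handed in, with the robot touching nothing.
It also fails if it takes over 61 s, if anything falls off the work surface, if the arm or the gripper's body presses on something with over 40 N, if the wrist force passes 120 N, or if a joint passes its speed limit or range.

### The arm

A 6-joint arm with a two-finger parallel gripper is mounted at the origin on the work surface. World frame = base frame: x ahead of the robot, y to its left, z up, the work surface at z = 0. Lengths are in m, angles in degrees, forces in N, time in s.
With the tool pointing down it reaches from about 0.35 to 0.875 m from the base axis. Payload 4.2 kg.
Tool frame: the origin (TCP) lies on the front face of the gripper's body, between the roots of the fingers; the fingertips stand 70 mm ahead of it and the grasp point (between the pads) lies 51 mm ahead of it (r.nose_length is the distance from the TCP to the fingertips, in m); z points along the fingers, y is the direction in which the jaws open and shut (so a half turn about z gives the same grasp; the last joint's range is limited). The gripper opens to 87 mm and grips with 3 to 60 N. Pads are 19 mm wide; open, the fingers measure 117 mm over their backs; the gripper's body (75 mm by 190 mm) begins 51 mm behind the grasp point.
Start: joints at [-55.772, 22.042, 0.453, 0, -68.411, -14.817], TCP at [0.208, -0.589, 0.292] pointing down, gripper open.
Joint ranges: [-179.83, 179.83], [-69.29, 118.12], [-61.27, 80.66], [-181.25, 117.63], [-171.15, -9.14], [-177.46, 177.46]. Speed limits (degrees/s): [159.86, 159.86, 180, 180, 180, 180].

### API

Orientations are given as a 3x3 rotation matrix whose columns are the frame's x, y, z axes.
In Python, from station import telemetry, capture, order, r gives the robot as it stands.
- The arm moves only by the tool drive_tool, never from a script. Its argument "series" is a list of rows, each a list of 4 numbers: the shift along the tool's x, y, z as a fraction of full scale, then the turn about the tool's z as a fraction of full scale. In form: [[dx, dy, dz, turn], ...]. A call has 1 to 10 rows; each row is the pose to reach, as a shift and turn from the pose commanded when the call began, along the tool's axes at that moment; what a row does not reach only later rows make up. Full scale, the value 1, is 0.12 m for a shift and 2 rad for a turn. A row lasts 1/8 s, in which the tool goes at most 62.5 mm and 10.7 degrees, less where a joint would pass 70% of its speed; a pose out of reach is approached as far as the arm can. A call with a number of a shift or a turn outside -1 to 1 is refused whole. A call with a gripper value outside its range is refused whole. "fingers" is the finger opening in mm, from 0 to 87, set as the call begins (left out, the last holds). The fingers move at their own pace and stop on an object; the grip force is fixed at half the most. Time passes only in rows, so rows that repeat a pose let the fingers close. It gives the time, the measured TCP pose, the force and the opening at its end, in the units of the state.
- telemetry.sense(): the state, without advancing time (a new reading comes with each control period).
- capture(name): name is "scene" or "top"; returns a dict with "color" (384x512x3 uint8, blue, green, red), "fx", "fy", "cx", "cy" (pixels), "eye" and "attitude" of the camera in the world. Camera axes: x right, y up, looking along -z (the intrinsics and any distortion apply to the point x, -y, -z); pixel columns grow to the right and rows downward; lengths in m; the calibration is good to about 2 mm. A picture is of the moment at which its call begins. There is no depth.
- order.finish_job(): hands the job in, once; it reports no verdict.
The state is a dict: "time_s": time; "joints": joint angles; "joint_velocities": joint speeds; "effort": joint torques, N m; "tcp_pos": TCP position; "ee_rot": TCP orientation; "wrist_force": force on the tool from outside, world axes, zero at the start; "moment": the same for the moment, N m; "gripper_width": opening from 0.0 (shut) to 1.0 (fully open).
Only numpy, scipy, OpenCV 4.12 (cv2) and the standard library are available. Lean on these libraries where they do the work, as an engineer would, in place of code of your own. Each camera call takes 0.05 s, during which the arm holds its last target. There are 200 camera calls.

## Working session

There is one attempt and no reset: what is moved stays moved. The work goes in short steps, Python scripts to look and compute and a tool call to move; the robot and the scene stay as the last step left them, time stands still between calls to the robot, and variables do not carry over. Pictures are saved under pics/ and viewed, about 8 in all and at most 12, crops included, and the job is handed in when it is done.

Besides the shell and the picture viewer there is one more tool, called after "Call:" as name([rows], argument=value, ...), one row to a line, values as JSON. drive_tool: Moves the arm, as the interface text tells. Shift numbers are shares of 0.12 m and turn numbers shares of 2 rad, none past 1 either way. Its arguments: {"type":"object","properties":{"series":{"type":"array","items":{"type":"array","items":{"type":"number","minimum":-1,"maximum":1}}},"fingers":{"type":"number"}},"required":["series"]}

```bash
mkdir -p pics; ls; python3 - <<'E'
from station import telemetry, capture, order, r
import cv2,numpy as np
s=telemetry.sense(); print(s['time_s'],s['tcp_pos'],np.round(s['ee_rot'],3),s['gripper_width'],r.nose_length)
for n in('scene','top'):
    c=capture(n); cv2.imwrite(f'pics/{n}0.png',c['color']); print(n,{k:np.round(v,4) if k!='color' else 0 for k,v in c.items()})
a=[cv2.imread(f'pics/{n}0.png') for n in('scene','top')]
E
```

```text
pics
0.0 [ 0.20759442 -0.5890241   0.29117578] [[-0.943 -0.332 -0.001]
 [-0.332  0.943  0.002]
 [ 0.     0.002 -1.   ]] 1.0004524814818139 0.0697
scene {'color': 0, 'fx': np.float64(349.9132), 'fy': np.float64(349.9132), 'cx': np.float64(253.8861), 'cy': np.float64(195.3049), 'eye': array([1.1812, 0.2108, 1.2007]), 'attitude': array([[-0.3895, -0.8014,  0.4539],
       [ 0.921 , -0.3347,  0.1994],
       [-0.0078,  0.4957,  0.8684]])}
top {'color': 0, 'fx': np.float64(408.1758), 'fy': np.float64(408.1758), 'cx': np.float64(254.9275), 'cy': np.float64(188.5428), 'eye': array([ 0.3732, -0.0588,  1.3775]), 'attitude': array([[ 0.0204,  0.9868, -0.1603],
       [-0.9998,  0.0205, -0.0011],
       [ 0.0022,  0.1603,  0.9871]])}
```

View pics/scene0.png

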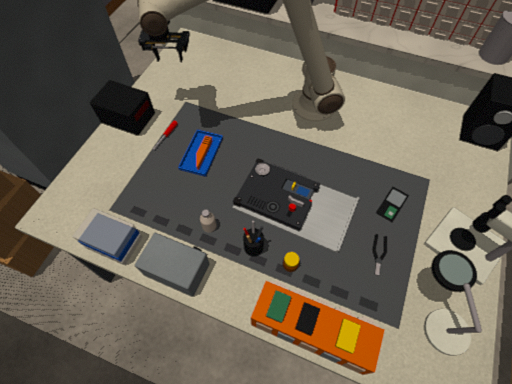

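View pics/top0.png

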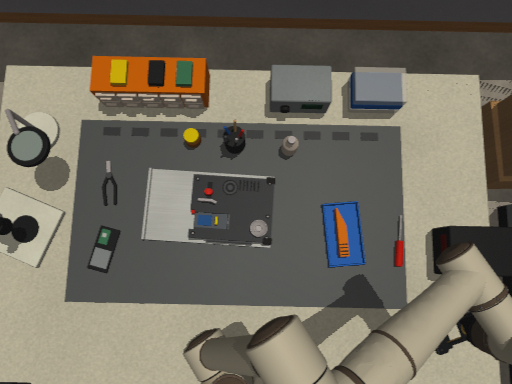

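The scene view shows the wedge in the tray at about (203,152) and the cradle at about (295,200), with the tab near (292,208). The top view shows the wedge at (342,233), the tray centred at (343,235), the tab at (209,190), the rib at (216,220) and the shelf on the left, so cradle +y is about world +y.

```bash
cat > h.py <<'E'
from station import telemetry, capture, order, r
import cv2,numpy as np
def ray(c,p):
    d=np.array([(p[0]-c['cx'])/c['fx'],-(p[1]-c['cy'])/c['fy'],-1.]); d=c['attitude']@d
    return np.array(c['eye']),d/np.linalg.norm(d)
def plane(c,p,z):
    o,d=ray(c,p); return o+d*(z-o[2])/d[2]
def tri(c1,p1,c2,p2):
    o1,d1=ray(c1,p1);o2,d2=ray(c2,p2)
    t=np.linalg.lstsq(np.c_[d1,-d2],o2-o1,rcond=None)[0]
    a=o1+t[0]*d1;b=o2+t[1]*d2
    return (a+b)/2,np.linalg.norm(a-b)
def proj(c,P):
    q=np.array(c['attitude']).T@(np.array(P)-c['eye']); q=q/-q[2]
    return np.array([c['cx']+c['fx']*q[0],c['cy']-c['fy']*q[1]])
R={'orange':((6,150,120),(16,255,255)),'blue':((100,130,60),(125,255,255)),'red':((0,150,60),(4,255,255)),'yellow':((20,130,80),(34,255,255))}
def blobs(c,col,roi,amin=6):
    h=cv2.cvtColor(c['color'],cv2.COLOR_BGR2HSV); m=cv2.inRange(h,*[np.array(v) for v in R[col]])
    if col=='red': m|=cv2.inRange(h,np.array((174,150,60)),np.array((180,255,255)))
    k=np.zeros_like(m);x0,y0,x1,y1=roi;k[y0:y1,x0:x1]=m[y0:y1,x0:x1]
    cs,_=cv2.findContours(k,cv2.RETR_EXTERNAL,cv2.CHAIN_APPROX_NONE)
    return sorted([x for x in cs if len(x)>=amin],key=len,reverse=True)
E
python3 - <<'E'
from h import *
T=capture('top');S=capture('scene')
for c,n,rt,rc in((T,'top',(315,190,375,280),(135,160,280,255)),(S,'scene',(170,120,230,185),(225,150,365,250))):
    for col,roi in(('blue',rt),('orange',rt),('red',rc),('yellow',rc),('blue',rc)):
        for b in blobs(c,col,roi)[:3]:
            m=cv2.minAreaRect(b); print(n,col,len(b),np.round(m[0],1),np.round(m[1],1),round(m[2],1),cv2.boundingRect(b))
a=cv2.resize(T['color'][160:255,135:280],None,fx=3.6,fy=3.6,interpolation=cv2.INTER_CUBIC)
b=cv2.resize(T['color'][195:275,315:372],None,fx=3.6,fy=3.6,interpolation=cv2.INTER_CUBIC)
d=cv2.resize(S['color'][155:250,228:362],None,fx=3.6,fy=3.6-1*0.6,interpolation=cv2.INTER_CUBIC) if 0 else cv2.resize(S['color'][155:228,228:322],None,fx=3.6,fy=3.6,interpolation=cv2.INTER_CUBIC)
e=cv2.resize(S['color'][125:180,175:230],None,fx=3.6,fy=3.6,interpolation=cv2.INTER_CUBIC)
o=np.zeros((600,800,3),np.uint8)
o[:a.shape[0],:a.shape[1]]=a;o[:b.shape[0],530:530+b.shape[1]]=b
o[343:343+min(257,d.shape[0]),:d.shape[1]]=d[:257];o[343:343+e.shape[0],530:530+e.shape[1]]=e
cv2.imwrite('pics/m1.png',o)
E
```

```text
top blue 195 [343.3 233.7] [64.5 36.7] 83.7 (322, 201, 44, 66)
top orange 98 [341.3 227. ] [38.9  8.7] 84.3 (336, 208, 12, 39)
top orange 24 [344.  253.7] [4.5 8.6] 82.9 (340, 251, 9, 6)
top orange 18 [343. 249.] [2. 8.] 90.0 (339, 248, 9, 3)
top red 21 [208. 191.] [6. 8.] 90.0 (204, 188, 9, 7)
top red 9 [192.5 211.5] [3. 3.] 90.0 (191, 210, 4, 4)
top yellow 18 [215.5 220. ] [3. 8.] -0.0 (214, 216, 4, 9)
top blue 42 [204.2 219.6] [12.7 10.2] 6.3 (198, 215, 14, 11)
scene blue 130 [200.2 152.1] [28.3 48.6] 25.2 (178, 130, 45, 46)
scene orange 64 [201.5 150.5] [ 6.7 31.8] 26.6 (197, 136, 14, 31)
scene red 22 [292. 207.] [8. 6.] 90.0 (289, 203, 7, 9)
scene red 14 [245.3 230.6] [6.7 2.7] 63.4 (243, 228, 5, 7)
scene yellow 17 [292.9 185.2] [2.7 8.5] 26.6 (291, 181, 5, 9)
scene blue 32 [302.5 190.9] [12.1  7.6] 21.8 (296, 186, 14, 11)
scene blue 11 [257.6 238.9] [2.8 5. ] 56.3 (256, 237, 5, 5)
```

View pics/m1.png

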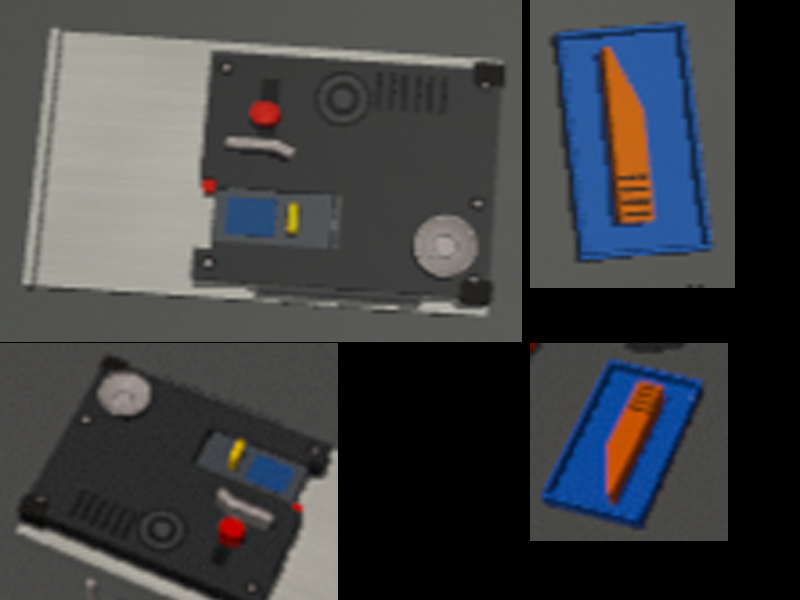

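The cradle crop shows the tab at about (264,113), the fence from (226,141) to (293,152), the rib at (292,218), and the laptop corners at (212,52) and (193,283). In the tray crop the wedge's nose is at (606,48), on tray +x (up in the picture), and its blunt end is at (635,220).

```bash
python3 - <<'E'
from h import *
T=capture('top');S=capture('scene')
def t(x,y): return (x/3.6+135-.36,y/3.6+160-.36)
def w(x,y): return ((x-530)/3.6+315-.36,y/3.6+195-.36)
def sw(x,y): return ((x-530)/3.6+175-.36,(y-343)/3.6+125-.36)
def s(x,y): return (x/3.6+228-.36,(y-343)/3.6+155-.36)
P=lambda n,v:print(n,np.round(v,4))
P('tab tri',tri(T,t(264,111),S,s(230,524))[0]);P('rib tri',tri(T,t(292,215),S,s(238,446))[0])
P('bolt tri',tri(T,t(209,186),S,s(297,508))[0]);P('fence L tip',tri(T,t(226,141),S,s(270,518))[0]);P('fence R tip',tri(T,t(293,150),S,s(220,492))[0])
P('dish',tri(T,t(445,245),S,s(124,393))[0])
A=[plane(T,t(*p),.044)[:2] for p in((212,52),(193,283))];P('lap y=70 edge',A)
B=[plane(T,t(*p),.012)[:2] for p in((502,60),(487,316))];P('plate y=-200',B)
C=[plane(T,t(*p),.026)[:2] for p in((52,29),(24,287))];P('lip',C)
P('tab',plane(T,t(264,111),.068));P('rib',plane(T,t(292,215),.060))
for h in(.005,.031): P('wedge nose,blunt R,L @%g'%h,[plane(T,w(*p),h)[:2] for p in((603,47),(611,47),(655,221),(622,223))])
P('wedge nose tri',tri(T,w(605,47),S,sw(613,500))[0]);
P('wedge blunt tri',tri(T,w(638,221),S,sw(652,384))[0])
P('tray',[plane(T,w(*p),.02)[:2] for p in((557,34),(684,24),(711,248),(582,260))])
P('tray tri',[tri(T,w(557,34),S,sw(644,525))[0],tri(T,w(684,24),S,sw(544,498))[0],tri(T,w(711,248),S,sw(610,362))[0],tri(T,w(582,260),S,sw(702,381))[0]])
# PnP-like least squares of cradle pose
from scipy.optimize import least_squares
pts=[((47,13,68),T,t(264,111)),((47,13,68),S,s(231,523)),((-45,-20,60),T,t(292,215)),((-45,-20,60),S,s(238,447)),
 ((105,70,44),T,t(212,52)),((-105,70,44),T,t(193,283)),((19,45,66),T,t(226,141)),((120,-200,12),T,t(502,60)),((-120,-200,12),T,t(487,316)),((19,45,66),S,s(270,520))]
def f(q):
    c,n=np.cos(q[2]),np.sin(q[2]);o=[]
    for X,cam,p in pts:
        X=np.array(X)/1e3;o.append(proj(cam,(q[0]+c*X[0]-n*X[1],q[1]+n*X[0]+c*X[1],X[2]))-p)
    return np.ravel(o)
q=least_squares(f,[.55,.15,0],loss='soft_l1');P('cradle',q.x);P('yaw deg',np.degrees(q.x[2]));P('res',q.fun.reshape(-1,2) if q.fun.ndim else 0);P('res',f(q.x).reshape(-1,2))
E
```

```text
tab tri [0.5757 0.0944 0.0725]
rib tri [0.4826 0.0681 0.0676]
bolt tri [0.5106 0.1479 0.0346]
fence L tip [0.5489 0.1288 0.064 ]
fence R tip [0.5413 0.0696 0.0656]
dish [ 0.4597 -0.0699  0.0573]
lap y=70 edge [[0.6343 0.148 ]
 [0.422  0.1557]]
plate y=-200 [[ 0.6386 -0.1216]
 [ 0.3986 -0.1109]]
lip [[0.6567 0.3019]
 [0.4159 0.3126]]
tab [0.5764 0.095  0.068 ]
rib [0.4838 0.0672 0.06  ]
wedge nose,blunt R,L @0.005 [[ 0.5362 -0.329 ]
 [ 0.5363 -0.3366]
 [ 0.3758 -0.3752]
 [ 0.3734 -0.3448]]
wedge nose,blunt R,L @0.031 [[ 0.5331 -0.3239]
 [ 0.5332 -0.3313]
 [ 0.3757 -0.3692]
 [ 0.3734 -0.3394]]
wedge nose tri [ 0.5338 -0.3259  0.0157]
wedge blunt tri [ 0.3748 -0.3528  0.0285]
tray [[ 0.5457 -0.2834]
 [ 0.5575 -0.4018]
 [ 0.3526 -0.4223]
 [ 0.3395 -0.3049]]
tray tri [[ 0.546  -0.2821  0.007 ]
 [ 0.558  -0.4022  0.0093]
 [ 0.352  -0.4233  0.0113]
 [ 0.339  -0.3046  0.0161]]
cradle [ 0.5271  0.0839 -0.0425]
yaw deg -2.4339
res [[ 0.0036  0.5352]
 [-0.1291  0.6624]
 [ 0.3769  0.7639]
 [-1.1063  0.2845]
 [-0.4102 -0.217 ]
 [-0.7687 -1.0185]
 [ 0.0794  0.2004]
 [-0.1798  0.0114]
 [-0.0287 -0.0616]
 [-0.0673 -1.0673]]
res [[ 0.0036  0.5352]
 [-0.1291  0.6624]
 [ 0.3769  0.7639]
 [-1.1063  0.2845]
 [-0.4102 -0.217 ]
 [-0.7687 -1.0185]
 [ 0.0794  0.2004]
 [-0.1798  0.0114]
 [-0.0287 -0.0616]
 [-0.0673 -1.0673]]
```

```bash
cat > go.py <<'E'
import sys
from h import *
def go(x,y,z,yaw=None):
    s=telemetry.sense(); Rm=np.array(s['ee_rot']); d=Rm.T@(np.array([x,y,z])-s['tcp_pos'])/.12
    cur=np.degrees(np.arctan2(Rm[1,1],Rm[0,1])); t=0 if yaw is None else -((yaw-cur+180)%360-180)
    print('t',round(s['time_s'],2),'tcp',np.round(s['tcp_pos'],4),'yawY',round(cur,2),'F',np.round(s['wrist_force'],1),'w',round(s['gripper_width']*87,1))
    print('frac',np.round(d,3),'turn',round(np.radians(t)/2,4))
CO=np.array([.5271,.0839]);CY=np.radians(-2.43)
def cr(x,y): return CO+np.array([np.cos(CY)*x-np.sin(CY)*y,np.sin(CY)*x+np.cos(CY)*y])/1e3
if __name__=='__main__':
    a=sys.argv[1:]
    if a[0]=='c': p=cr(float(a[1]),float(a[2])); print(np.round(p,4)); a=[*p,*a[3:]]
    go(*map(float,a))
E
python3 go.py .3994 -.3519 .12 95.5
```

```text
t 0.3 tcp [ 0.2077 -0.5893  0.2919] yawY 109.41 F [-0.6  0.2  0.3] w 87.3
frac [-2.164  1.334  1.433] turn 0.1214
```

Call:
drive_tool([
  [-0.4,0.25,0.25,0.06],
  [-0.8,0.5,0.5,0.12],
  [-1,0.62,0.66,0.121],
], fingers=60)

```text
time_s: 0.68
tcp_pos: [0.2969, -0.4773, 0.2119]
ee_rot: [[-0.995, -0.097, -0.001], [-0.097, 0.995, 0.001], [0.001, 0.001, -1.0]]
wrist_force: [-0.0, -0.8, -0.6]
gripper_width: 0.748
```

```bash
python3 go.py .3994 -.3519 .12 95.5
```

```text
t 0.68 tcp [ 0.2969 -0.4773  0.2119] yawY 95.57 F [-0.  -0.8 -0.6] w 65.1
frac [-0.952  0.956  0.767] turn 0.0006
```

Call:
drive_tool([
  [-0.4,0.4,0.3,0],
  [-0.8,0.8,0.6,0],
  [-0.952,0.956,0.767,0],
  [-0.952,0.956,0.767,0],
], fingers=50)

```text
time_s: 1.18
tcp_pos: [0.3995, -0.3513, 0.1187]
ee_rot: [[-0.995, -0.101, -0.004], [-0.101, 0.995, 0.002], [0.004, 0.003, -1.0]]
wrist_force: [0.1, 0.1, 0.1]
gripper_width: 0.577
```

```bash
python3 go.py .3994 -.3519 .0765 95.5; python3 - <<'E'
from h import *
o=np.zeros((600,800,3),np.uint8)
T=capture('top')['color'][170:300,300:400];S=capture('scene')['color'][90:190,160:260]
a=cv2.resize(T,(400,520),interpolation=cv2.INTER_CUBIC);b=cv2.resize(S,(400,400),interpolation=cv2.INTER_CUBIC)
o[:520,:400]=a;o[:400,400:]=b;cv2.imwrite('pics/m2.png',o)
E
```

```text
t 1.18 tcp [ 0.3995 -0.3513  0.1187] yawY 95.81 F [0.1 0.1 0.1] w 50.2
frac [-0.    -0.006  0.352] turn 0.0027
```

View pics/m2.png

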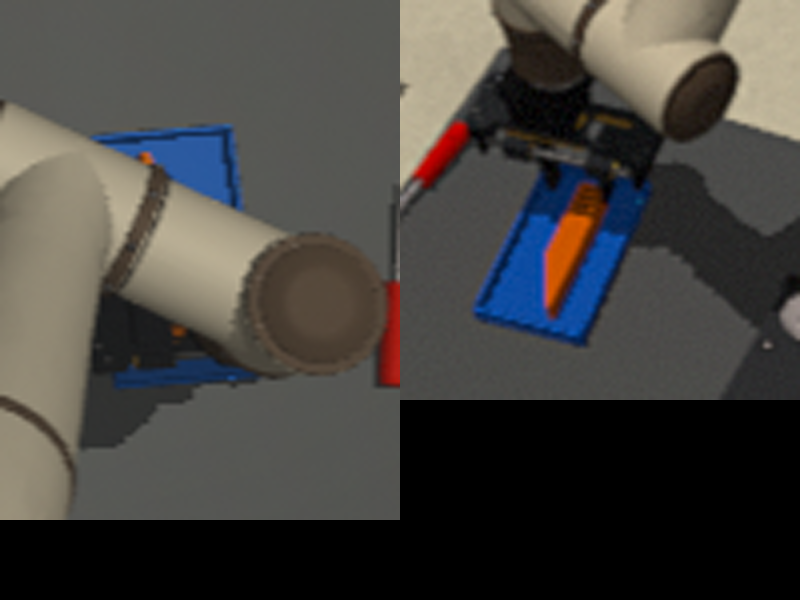

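The fingers straddle the wedge's tail (scene crop, fingers at (550,180) and (610,185), wedge blunt end at (592,190)), so I'll go down and grip.

Call:
drive_tool([
  [0,-0.006,0.17,0.002],
  [0,-0.006,0.3,0.002],
  [0,-0.006,0.35,0.002],
  [0,-0.006,0.35,0.002],
])

```text
time_s: 1.78
tcp_pos: [0.3986, -0.3553, 0.0789]
ee_rot: [[-0.996, -0.092, -0.0], [-0.092, 0.996, 0.0], [0.0, 0.0, -1.0]]
wrist_force: [0.4, 0.1, -0.0]
gripper_width: 0.571
```

Call:
drive_tool([
  [0,0,0,0],
  [0,0,0,0],
  [0,0,0,0],
  [0,0,0,0],
  [0,0,0,0],
  [0,0,0,0],
], fingers=20)

```text
time_s: 2.52
tcp_pos: [0.399, -0.3549, 0.0794]
ee_rot: [[-0.996, -0.093, 0.0], [-0.093, 0.996, -0.0], [-0.0, -0.0, -1.0]]
wrist_force: [-1.0, 1.0, 5.1]
gripper_width: 0.346
```

Call:
drive_tool([
  [0,0,-0.1,0],
  [0,0,-0.4,0],
  [0,0,-0.8,0],
  [0,0,-0.95,0],
  [0,0,-0.95,0],
])

```text
time_s: 3.15
tcp_pos: [0.3994, -0.3552, 0.1948]
ee_rot: [[-0.996, -0.093, 0.004], [-0.093, 0.996, -0.002], [-0.004, -0.002, -1.0]]
wrist_force: [0.3, 0.1, -1.3]
gripper_width: 0.346
```

```bash
python3 go.py c 40.5 -140 .17 177.57
```

```text
[ 0.5616 -0.0577]
t 3.15 tcp [ 0.3994 -0.3552  0.1948] yawY 95.32 F [ 0.3  0.1 -1.3] w 30.1
frac [-1.575  2.344  0.207] turn -0.7178
```

Call:
drive_tool([
  [-0.1,0.15,0,-0.09],
  [-0.25,0.4,0,-0.18],
  [-0.4,0.6,0,-0.27],
  [-0.55,0.8,0,-0.36],
  [-0.65,0.9,0,-0.45],
  [-0.75,1,0,-0.54],
  [-0.8,1,0,-0.63],
  [-0.8,1,0,-0.718],
  [-0.8,1,0,-0.718],
])

```text
time_s: 4.28
tcp_pos: [0.4827, -0.2263, 0.1915]
ee_rot: [[-0.044, -0.999, -0.003], [-0.999, 0.044, 0.001], [-0.001, 0.003, -1.0]]
wrist_force: [1.0, -0.2, -1.2]
gripper_width: 0.341
```

```bash
python3 go.py c 40.5 -165 .18 177.57
```

```text
[ 0.5606 -0.0827]
t 4.28 tcp [ 0.4827 -0.2263  0.1915] yawY 177.47 F [ 1.  -0.2 -1.2] w 29.6
frac [-1.224 -0.596  0.095] turn -0.0009
```

Call:
drive_tool([
  [-0.3,-0.2,0,0],
  [-0.7,-0.4,0,0],
  [-0.9,-0.55,0,0],
  [-1,-0.596,0,0],
  [-1,-0.596,0,0],
])

```text
time_s: 4.9
tcp_pos: [0.5594, -0.1094, 0.1923]
ee_rot: [[-0.043, -0.999, -0.002], [-0.999, 0.043, 0.0], [0.0, 0.002, -1.0]]
wrist_force: [-1.0, 0.0, -0.6]
gripper_width: 0.346
```

```bash
python3 go.py c 40.5 -165 .15 177.57
```

```text
[ 0.5606 -0.0827]
t 4.9 tcp [ 0.5594 -0.1094  0.1923] yawY 177.55 F [-1.   0.  -0.6] w 30.1
frac [-0.223 -0.001  0.352] turn -0.0001
```

Call:
drive_tool([
  [-0.12,0,0.15,0],
  [-0.2,0,0.3,0],
  [-0.223,0,0.352,0],
  [-0.223,0,0.352,0],
  [-0.223,0,0.352,0],
])

```text
time_s: 5.52
tcp_pos: [0.5612, -0.0835, 0.1515]
ee_rot: [[-0.043, -0.999, 0.001], [-0.999, 0.043, -0.0], [-0.0, -0.001, -1.0]]
wrist_force: [0.4, -0.9, -0.9]
gripper_width: 0.348
```

```bash
python3 go.py c 40.5 -165 .1195 177.57; python3 - <<'E'
from h import *
from go import cr
o=np.zeros((600,800,3),np.uint8)
c1=capture('top');c2=capture('scene');T=c1['color'][170:240,170:290];S=c2['color'][140:240,220:320]
a=cv2.resize(T,(800,467)[:2],interpolation=cv2.INTER_CUBIC) if 0 else cv2.resize(T,(360,210),interpolation=cv2.INTER_CUBIC)
b=cv2.resize(S,(440,440),interpolation=cv2.INTER_CUBIC)
o[:210,:360]=a;o[:440,360:]=b;cv2.imwrite('pics/m3.png',o)
for n,c in(('top',c1),('scene',c2)):
    for col in('orange','red'):
        for k in blobs(c,col,(170,140,330,245),5)[:2]: print(n,col,cv2.boundingRect(k),k[k[:,0,0].argmin(),0],k[k[:,0,1].argmax(),0],k[k[:,0,0].argmax(),0])
# expected nose
for z in(.0756,.1016):
  p=cr(28,-30); print(z,[np.round(proj(c,[*p,z]),1) for c in(c1,c2)])
E
```

```text
[ 0.5606 -0.0827]
t 5.53 tcp [ 0.5612 -0.0835  0.1515] yawY 177.55 F [ 0.4 -0.9 -0.9] w 30.3
frac [-0.006  0.006  0.267] turn -0.0002
top orange (235, 197, 7, 2) [235 198] [238 198] [241 197]
scene orange (262, 186, 23, 7) [262 188] [265 192] [284 192]
scene red (289, 203, 7, 9) [289 204] [291 211] [295 208]
scene red (243, 228, 6, 7) [243 228] [246 234] [248 233]
0.0756 [array([220.6, 197.3]), array([283. , 195.9])]
0.1016 [array([219.9, 196.2]), array([283.5, 192.3])]
```

View pics/m3.png

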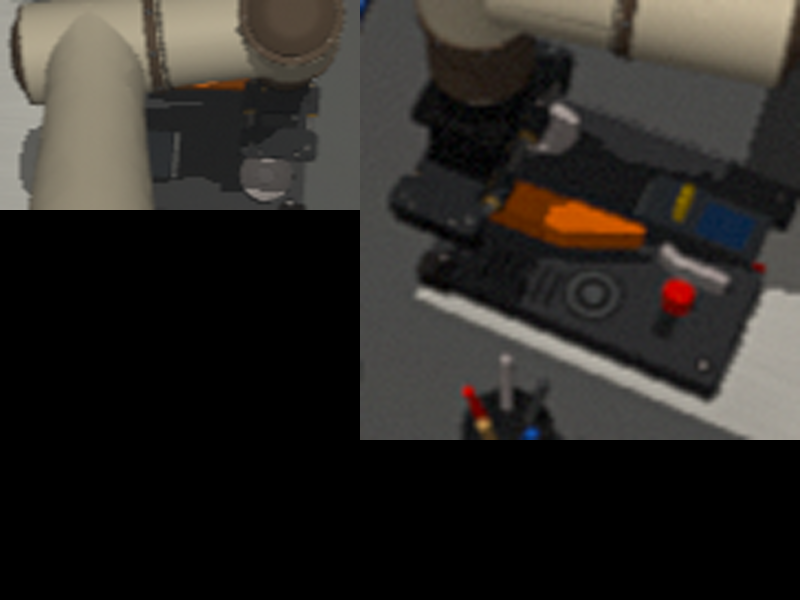

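The nose is at about (285,192) in the scene view, where it was predicted. The gap between the fence, at about (290,198), and the tab, at (292,207), lies straight ahead of it.

Call:
drive_tool([
  [-0.006,0.006,0.15,0],
  [-0.006,0.006,0.25,0],
  [-0.006,0.006,0.267,0],
  [-0.1,0.006,0.267,0],
  [-0.16,0.006,0.267,0],
  [-0.16,0.006,0.267,0],
])

```text
time_s: 6.38
tcp_pos: [0.5613, -0.0628, 0.119]
ee_rot: [[-0.041, -0.999, 0.001], [-0.999, 0.041, 0.0], [-0.0, -0.001, -1.0]]
wrist_force: [0.1, 0.3, -0.5]
gripper_width: 0.347
```

```bash
python3 go.py c 40.5 -35 .1195 177.57; python3 - <<'E'
from h import *
from go import cr
c2=capture('scene');S=c2['color'][170:220,245:305]
cv2.imwrite('pics/m4.png',cv2.resize(S,None,fx=10,fy=10,interpolation=cv2.INTER_CUBIC))
for x,y,z in((25.5,-10,.0705),(30.5,-10,.0705),(23,0,.066),(23,45,.066),(47,13,.068)):print(x,y,(proj(c2,[*cr(x,y),z])-[245,170])*10)
E
```

```text
[0.5661 0.0472]
t 6.38 tcp [ 0.5613 -0.0628  0.119 ] yawY 177.67 F [ 0.1  0.3 -0.5] w 30.2
frac [-0.918 -0.002 -0.004] turn 0.0009
25.5 -10 [431.80396126 279.98236301]
30.5 -10 [426.59692729 290.676062  ]
23 0 [458.40845768 290.57326689]
23 45 [571.73885451 335.91431508]
47 13 [466.77383352 352.89850561]
```

View pics/m4.png

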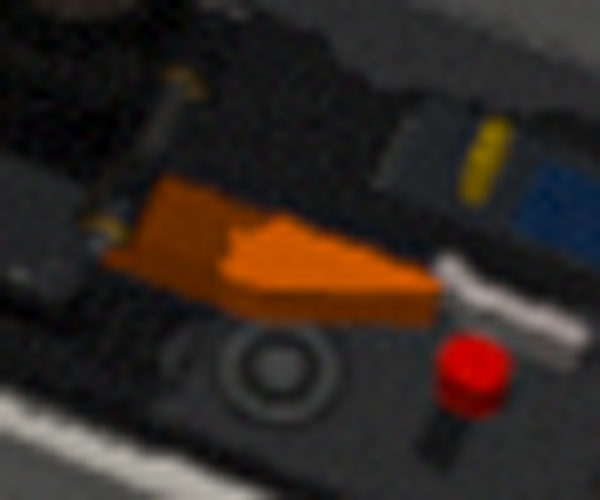

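The nose sits just inside the fence's flare (nose end at about crop (440,282), flare tip at (440,258)) and short of the tab at (473,357). I'll shift 1.5 mm away from the fence and drive in by stages, watching the force.

Call:
drive_tool([
  [0,-0.012,0,0],
  [-0.1,-0.012,0,0.001],
  [-0.2,-0.012,0,0.001],
  [-0.3,-0.012,0,0.001],
  [-0.3,-0.012,0,0.001],
])

```text
time_s: 7.05
tcp_pos: [0.5641, -0.0266, 0.1188]
ee_rot: [[-0.042, -0.999, 0.0], [-0.999, 0.042, 0.0], [-0.0, -0.0, -1.0]]
wrist_force: [-0.2, 1.1, -0.7]
gripper_width: 0.345
```

```bash
python3 go.py c 42 -35 .1195 177.57; python3 - <<'E'
from h import *
from go import cr
c2=capture('scene')
for k in blobs(c2,'red',(270,190,310,225),5)[:2]: print(cv2.boundingRect(k),k[:,0].mean(0))
E
```

```text
[0.5676 0.0472]
t 7.05 tcp [ 0.5641 -0.0266  0.1188] yawY 177.58 F [-0.2  1.1 -0.7] w 30.0
frac [-0.615 -0.003 -0.006] turn 0.0001
(289, 204, 7, 8) [291.80952381 207.33333333]
```

Call:
drive_tool([
  [-0.1,0,0,0],
  [-0.2,0,0,0],
  [-0.3,0,0,0],
  [-0.4,0,0,0],
  [-0.4,0,0,0],
])

```text
time_s: 7.72
tcp_pos: [0.5646, 0.0194, 0.1185]
ee_rot: [[-0.044, -0.999, -0.004], [-0.999, 0.044, -0.002], [0.002, 0.004, -1.0]]
wrist_force: [-3.6, -3.3, 1.8]
gripper_width: 0.341
```

Call:
drive_tool([
  [-0.1,0,0,0],
  [-0.18,0,0,0],
  [-0.22,0,0,0],
  [-0.22,0,0,0],
])

```text
time_s: 8.22
tcp_pos: [0.5655, 0.0459, 0.1184]
ee_rot: [[-0.044, -0.999, -0.005], [-0.999, 0.044, -0.001], [0.002, 0.005, -1.0]]
wrist_force: [-4.6, -2.9, 3.2]
gripper_width: 0.344
```

```bash
python3 go.py c 42 -35 .1195 177.57; python3 - <<'E'
from h import *
from go import cr
c2=capture('scene')
for k in blobs(c2,'red',(270,190,310,225),5)[:2]: print(cv2.boundingRect(k),k[:,0].mean(0))
for x in(47,63,65):print(x,proj(c2,[*cr(x,13),.068]))
S=c2['color'][170:220,245:305]
cv2.imwrite('pics/m5.png',cv2.resize(S,None,fx=10,fy=10,interpolation=cv2.INTER_CUBIC))
E
```

```text
[0.5676 0.0472]
t 8.22 tcp [0.5655 0.0459 0.1184] yawY 177.46 F [-4.6 -2.9  3.2] w 29.9
frac [-0.011 -0.017 -0.009] turn -0.0009
(287, 207, 7, 9) [289.95 211.05]
47 [291.67738335 205.28985056]
63 [290.00803131 208.79903649]
65 [289.7980503  209.24044272]
```

View pics/m5.png

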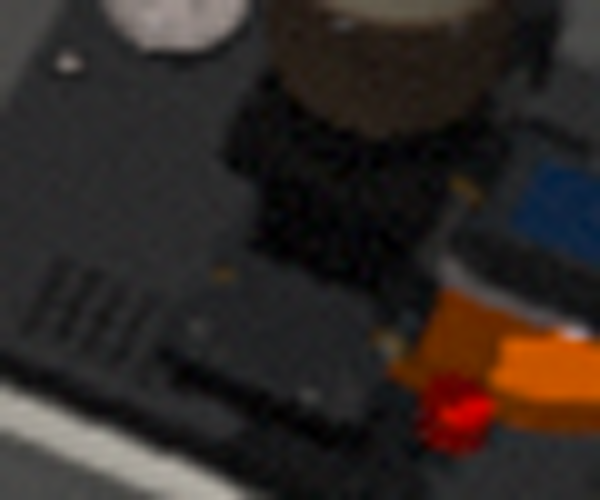

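The tab has moved by (−1.9,+3.7) px, about 17 mm open, and the bar is past it. Now I'll release and lift.

Call:
drive_tool([
  [0,0,0,0],
  [0,0,0,0],
  [0,0,0,0],
  [0,0,0,0],
  [0,0,-0.2,0],
  [0,0,-0.5,0],
  [0,0,-0.5,0],
], fingers=48)

```text
time_s: 9.15
tcp_pos: [0.5693, 0.0472, 0.182]
ee_rot: [[-0.043, -0.999, 0.008], [-0.999, 0.043, 0.002], [-0.002, -0.007, -1.0]]
wrist_force: [-0.3, -1.0, 0.3]
gripper_width: 0.554
```

```bash
python3 go.py c -45 -65 .18 177.57;python3 - <<'E'
from h import *
c2=capture('scene')
for k in blobs(c2,'red',(270,190,310,225),5)[:2]: print(cv2.boundingRect(k),k[:,0].mean(0))
for k in blobs(c2,'orange',(270,180,330,225),5)[:2]: print(cv2.boundingRect(k),k[:,0].mean(0))
E
```

```text
[0.4794 0.0209]
t 9.15 tcp [0.5693 0.0472 0.182 ] yawY 177.52 F [-0.3 -1.   0.3] w 48.2
frac [0.252 0.739 0.011] turn -0.0005
(287, 207, 7, 8) [290.   210.95]
(297, 202, 19, 9) [305.04651163 207.39534884]
```

Call:
drive_tool([
  [0.1,0.3,0,0],
  [0.2,0.6,0,0],
  [0.252,0.739,0,0],
  [0.252,0.739,0.25,0],
  [0.252,0.739,0.48,0],
  [0.252,0.739,0.52,0],
  [0.252,0.739,0.52,0],
  [0.252,0.739,0.52,0],
], fingers=0)

```text
time_s: 10.2
tcp_pos: [0.478, 0.0205, 0.1171]
ee_rot: [[-0.044, -0.999, 0.002], [-0.999, 0.044, 0.001], [-0.001, -0.002, -1.0]]
wrist_force: [0.4, -0.2, 0.2]
gripper_width: 0.003
```

```bash
python3 go.py c -45 -40 .119 177.57; python3 - <<'E'
from h import *
from go import cr
o=np.zeros((560,800,3),np.uint8)
c1=capture('top');c2=capture('scene')
o[:400,:400]=cv2.resize(c1['color'][180:240,180:240],(400,400),interpolation=cv2.INTER_CUBIC)
o[:400,400:]=cv2.resize(c2['color'][165:225,260:320],(400,400),interpolation=cv2.INTER_CUBIC)
cv2.imwrite('pics/m6.png',o[:400])
E
```

```text
[0.4804 0.0458]
t 10.2 tcp [0.478  0.0205 0.1171] yawY 177.49 F [ 0.4 -0.2  0.2] w 0.3
frac [-0.212 -0.011 -0.016] turn -0.0007
```

View pics/m6.png

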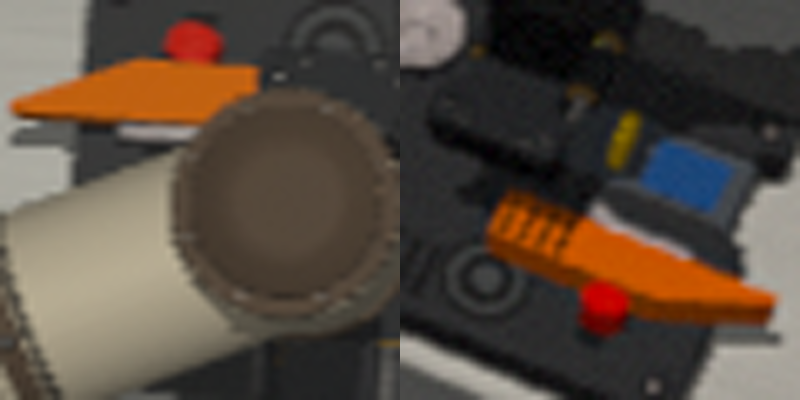

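The wedge alone holds the tab against its parallel part, and the closed fingers are behind the rib at about (622,140) in the scene crop. Now I'll push the pack.

Call:
drive_tool([
  [-0.1,-0.012,-0.008,0],
  [-0.2,-0.012,-0.008,0],
  [-0.28,-0.012,-0.008,0],
  [-0.36,-0.012,-0.008,0],
  [-0.44,-0.012,-0.008,0],
  [-0.52,-0.012,-0.008,0],
  [-0.58,-0.012,-0.008,0],
  [-0.6,-0.012,-0.008,0],
])

```text
time_s: 11.3
tcp_pos: [0.482, 0.0926, 0.1173]
ee_rot: [[-0.043, -0.999, -0.0], [-0.999, 0.043, -0.0], [0.0, 0.0, -1.0]]
wrist_force: [0.5, -1.8, 1.9]
gripper_width: 0.009
```

```bash
python3 go.py c -45 111 .119 177.57; python3 - <<'E'
from h import *
c2=capture('scene')
for col in('blue','yellow','red'):
  for k in blobs(c2,col,(270,175,345,225),5)[:2]: print(col,cv2.boundingRect(k),k[:,0].mean(0))
E
```

```text
[0.4868 0.1967]
t 11.3 tcp [0.482  0.0926 0.1173] yawY 177.51 F [ 0.5 -1.8  1.9] w 0.7
frac [-0.869 -0.003 -0.015] turn -0.0005
blue (306, 190, 13, 10) [312.25806452 194.70967742]
red (287, 207, 7, 8) [290.  210.9]
```

Call:
drive_tool([
  [-0.1,-0.003,-0.01,0],
  [-0.2,-0.003,-0.01,0],
  [-0.3,-0.003,-0.01,0],
  [-0.4,-0.003,-0.01,0],
  [-0.5,-0.003,-0.01,0],
  [-0.6,-0.003,-0.01,0],
  [-0.7,-0.003,-0.01,0],
  [-0.79,-0.003,-0.01,0],
  [-0.85,-0.003,-0.01,0],
  [-0.87,-0.003,-0.01,0],
])

```text
time_s: 12.6
tcp_pos: [0.487, 0.1968, 0.1186]
ee_rot: [[-0.044, -0.999, 0.0], [-0.999, 0.044, -0.0], [0.0, -0.0, -1.0]]
wrist_force: [-0.2, -1.7, 0.3]
gripper_width: 0.005
```

Call:
drive_tool([
  [0,0,0,0],
  [0.15,0,0,0],
  [0.25,0,0,0],
  [0.3,0,-0.3,0],
  [0.3,0,-0.55,0],
  [0.5,-0.2,-0.55,0],
  [0.8,-0.5,-0.55,0],
  [1,-0.74,-0.55,0],
  [1,-0.74,-0.55,0],
], fingers=0)

```text
time_s: 13.72
tcp_pos: [0.5714, 0.07, 0.1842]
ee_rot: [[-0.048, -0.999, 0.0], [-0.999, 0.048, -0.0], [0.0, -0.0, -1.0]]
wrist_force: [-1.4, -0.1, 0.2]
gripper_width: 0.006
```

```bash
python3 go.py c 39 -35 .18 177.57; python3 - <<'E'
from h import *
from go import cr
c1=capture('top');c2=capture('scene')
cv2.imwrite('pics/m7.png',np.hstack([cv2.resize(c1['color'][165:245,140:240],(400,320),interpolation=cv2.INTER_CUBIC),cv2.resize(c2['color'][160:240,265:365],(400,320),interpolation=cv2.INTER_CUBIC)]))
for y in(-55,0,55): print(proj(c1,[*cr(-45,145+y),.038]),proj(c2,[*cr(-45,145+y),.038]))
for col in('yellow','blue','red','orange'):
  for n,c,roi in(('top',c1,(140,180,240,240)),('scene',c2,(270,175,345,225))):
    for k in blobs(c,col,roi,5)[:2]: print(col,n,cv2.boundingRect(k),k[:,0].mean(0))
E
```

```text
[0.5646 0.0473]
t 13.72 tcp [0.5714 0.07   0.1842] yawY 177.23 F [-1.4 -0.1  0.2] w 0.5
frac [0.192 0.048 0.035] turn -0.003
[183.34489392 218.59471953] [318.93747709 197.26683262]
[166.65896213 217.5414337 ] [332.70123645 202.65482523]
[149.98385253 216.48883101] [346.71780842 208.14178445]
yellow top (170, 214, 4, 8) [171.70588235 217.29411765]
yellow scene (327, 196, 5, 8) [328.5625 199.5   ]
blue top (161, 212, 7, 11) [164.10714286 216.75      ]
blue scene (332, 200, 13, 11) [338.22580645 205.32258065]
red scene (287, 207, 7, 8) [290.25 211.05]
orange top (182, 191, 15, 7) [189.58064516 194.51612903]
orange top (223, 190, 9, 10) [227.41935484 195.32258065]
orange scene (304, 206, 12, 5) [309.32 208.44]
```

View pics/m7.png

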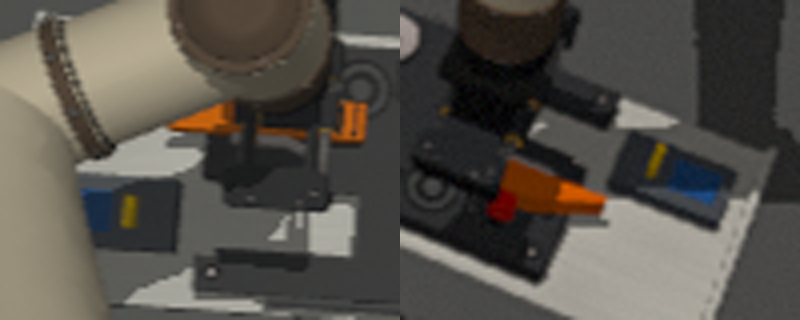

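The pack lies on the bare shelf with a gap to the laptop (top crop: pack's tail edge at x≈180, laptop edge at x≈195), and the lip is clear at the other end. The tab is still held. Next I'll regrip the wedge.

Call:
drive_tool([
  [0.1,0.02,0,-0.002],
  [0.19,0.045,0,-0.002],
  [0.19,0.045,0,-0.002],
  [0.19,0.045,0,-0.002],
], fingers=50)

```text
time_s: 14.32
tcp_pos: [0.5639, 0.0502, 0.1847]
ee_rot: [[-0.04, -0.999, 0.0], [-0.999, 0.04, 0.0], [-0.0, -0.0, -1.0]]
wrist_force: [-0.9, 0.1, -0.0]
gripper_width: 0.376
```

```bash
python3 go.py .5655 .0462 .1188 177.5
```

```text
t 14.32 tcp [0.5639 0.0502 0.1847] yawY 177.72 F [-0.9  0.1 -0. ] w 32.7
frac [ 0.033 -0.015  0.549] turn 0.0019
```

Call:
drive_tool([
  [0.01,-0.008,0,0],
  [0.01,-0.008,0,0],
  [0.01,-0.008,0,0],
  [0.01,-0.008,0.2,0],
  [0.01,-0.008,0.4,0],
  [0.01,-0.008,0.52,0],
  [0.01,-0.008,0.55,0],
  [0.01,-0.008,0.55,0],
])

```text
time_s: 15.32
tcp_pos: [0.5652, 0.0489, 0.1188]
ee_rot: [[-0.04, -0.999, 0.001], [-0.999, 0.04, 0.0], [-0.0, -0.001, -1.0]]
wrist_force: [-0.3, -0.1, -0.1]
gripper_width: 0.576
```

```bash
python3 go.py .5655 .0462 .1188 177.5; python3 - <<'E'
from h import *
c2=capture('scene')
for k in blobs(c2,'red',(270,190,310,225),5)[:2]: print(cv2.boundingRect(k),k[:,0].mean(0))
E
```

```text
t 15.32 tcp [0.5652 0.0489 0.1188] yawY 177.72 F [-0.3 -0.1 -0.1] w 50.1
frac [ 0.023 -0.003  0.   ] turn 0.0019
(287, 208, 7, 7) [289.95 210.95]
```

Call:
drive_tool([
  [0.022,0,0,0.002],
  [0.022,0,0,0.002],
  [0.022,0,0,0.002],
  [0.022,0,0,0.002],
  [0.022,0,0,0.002],
  [0.022,0,0,0.002],
  [0.022,0,0,0.002],
], fingers=20)

```text
time_s: 16.25
tcp_pos: [0.5642, 0.046, 0.1188]
ee_rot: [[-0.044, -0.999, -0.001], [-0.999, 0.044, -0.0], [0.001, 0.001, -1.0]]
wrist_force: [-3.9, 0.4, 5.5]
gripper_width: 0.342
```

```bash
python3 go.py .5655 .0462 .1188 177.5
```

```text
t 16.25 tcp [0.5642 0.046  0.1188] yawY 177.48 F [-3.9  0.4  5.5] w 29.8
frac [-0.002 -0.011  0.   ] turn -0.0001
```

Call:
drive_tool([
  [0.1,0,-0.008,0],
  [0.2,0,-0.008,0],
  [0.3,0,-0.008,0],
  [0.4,0,-0.008,0],
  [0.5,0,-0.008,0],
  [0.6,0,-0.008,0],
  [0.75,0,-0.008,0],
  [0.9,0,-0.008,0],
  [1,0,-0.008,0],
])

```text
time_s: 17.38
tcp_pos: [0.5595, -0.0753, 0.1196]
ee_rot: [[-0.045, -0.999, 0.001], [-0.999, 0.045, -0.0], [0.0, -0.001, -1.0]]
wrist_force: [-0.0, 0.3, -2.0]
gripper_width: 0.343
```

Call:
drive_tool([
  [0.15,0,0,0],
  [0.3,0,0,0],
  [0.35,0,-0.3,0],
  [0.35,0,-0.6,0],
  [0.35,0,-0.6,0],
])

```text
time_s: 18.0
tcp_pos: [0.5593, -0.1165, 0.1947]
ee_rot: [[-0.044, -0.999, 0.007], [-0.999, 0.044, -0.0], [-0.0, -0.007, -1.0]]
wrist_force: [0.8, -1.1, -0.9]
gripper_width: 0.341
```

```bash
python3 go.py .3988 -.355 .195 95.3; python3 - <<'E'
from h import *
c2=capture('scene')
for k in blobs(c2,'red',(270,190,310,225),5)[:2]: print(cv2.boundingRect(k),k[:,0].mean(0))
E
```

```text
t 18.0 tcp [ 0.5593 -0.1165  0.1947] yawY 177.48 F [ 0.8 -1.1 -0.9] w 29.7
frac [ 2.045  1.249 -0.012] turn 0.7172
(288, 203, 8, 9) [291.59090909 207.        ]
```

The catch is shut again: the tab is back at (291.6,207). I'll carry the wedge back.

Call:
drive_tool([
  [0.2,0.1,0,0.05],
  [0.4,0.25,0,0.14],
  [0.6,0.4,0,0.23],
  [0.8,0.5,0,0.32],
  [0.9,0.6,0,0.41],
  [1,0.65,0,0.5],
  [1,0.65,0,0.59],
  [1,0.65,0,0.68],
  [1,0.65,0,0.717],
  [1,0.65,0,0.717],
])

```text
time_s: 19.3
tcp_pos: [0.4736, -0.2321, 0.1901]
ee_rot: [[-0.996, -0.093, -0.003], [-0.093, 0.996, 0.001], [0.003, 0.001, -1.0]]
wrist_force: [-0.3, -0.8, -1.1]
gripper_width: 0.34
```

```bash
python3 go.py .3988 -.355 .12 95.3
```

```text
t 19.3 tcp [ 0.4736 -0.2321  0.1901] yawY 95.35 F [-0.3 -0.8 -1.1] w 29.6
frac [ 0.714 -0.962  0.585] turn 0.0005
```

Call:
drive_tool([
  [0.2,-0.3,0,0],
  [0.5,-0.6,0,0],
  [0.65,-0.9,0.1,0],
  [0.71,-0.962,0.3,0],
  [0.71,-0.962,0.55,0],
  [0.71,-0.962,0.58,0],
  [0.71,-0.962,0.58,0],
])

```text
time_s: 20.18
tcp_pos: [0.4006, -0.355, 0.122]
ee_rot: [[-0.996, -0.094, -0.0], [-0.094, 0.996, -0.0], [0.0, -0.0, -1.0]]
wrist_force: [0.3, 0.6, -2.0]
gripper_width: 0.346
```

```bash
python3 go.py .3988 -.355 .08 95.3; python3 - <<'E'
from h import *
c2=capture('scene')
cv2.imwrite('pics/m8.png',cv2.resize(c2['color'][100:190,160:260],(600,540),interpolation=cv2.INTER_CUBIC))
E
```

```text
t 20.18 tcp [ 0.4006 -0.355   0.122 ] yawY 95.39 F [ 0.3  0.6 -2. ] w 30.1
frac [0.015 0.001 0.35 ] turn 0.0008
```

View pics/m8.png

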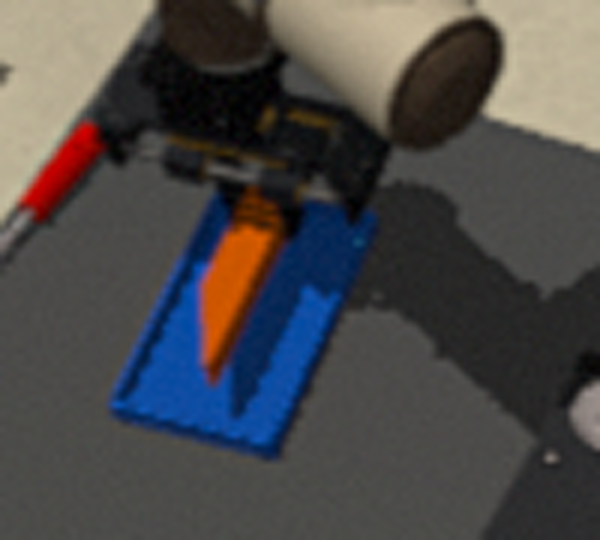

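The wedge hangs over the tray, aligned with it (nose at (212,380), blunt end under the gripper at (260,205)). I'll lower it slowly.

Call:
drive_tool([
  [0.012,0,0.1,0],
  [0.012,0,0.2,0],
  [0.012,0,0.27,0],
  [0.012,0,0.31,0],
  [0.012,0,0.33,0],
  [0.012,0,0.34,0],
  [0.012,0,0.34,0],
  [0.012,0,0.34,0],
])

```text
time_s: 21.22
tcp_pos: [0.399, -0.3551, 0.0813]
ee_rot: [[-0.996, -0.093, 0.0], [-0.093, 0.996, -0.0], [-0.0, -0.0, -1.0]]
wrist_force: [0.2, 0.4, -0.6]
gripper_width: 0.34
```

```bash
python3 go.py .3988 -.355 .0795 95.3
```

```text
t 21.23 tcp [ 0.399  -0.3551  0.0813] yawY 95.32 F [ 0.2  0.4 -0.6] w 29.5
frac [0.001 0.001 0.015] turn 0.0002
```

Call:
drive_tool([
  [0,0,0.005,0],
  [0,0,0.01,0],
  [0,0,0.015,0],
  [0,0,0.02,0],
  [0,0,0.02,0],
])

```text
time_s: 21.85
tcp_pos: [0.3989, -0.3551, 0.0797]
ee_rot: [[-0.996, -0.093, 0.0], [-0.093, 0.996, -0.0], [-0.0, -0.0, -1.0]]
wrist_force: [-2.2, 2.3, 7.3]
gripper_width: 0.341
```

The force shows the wedge resting on the tray floor, so I'll release it and rise.

Call:
drive_tool([
  [0,0,-0.003,0],
  [0,0,-0.003,0],
  [0,0,-0.003,0],
  [0,0,-0.003,0],
  [0,0,-0.2,0],
  [0,0,-0.5,0],
  [0,0,-1,0],
  [0,0,-1,0],
], fingers=50)

```text
time_s: 22.85
tcp_pos: [0.4012, -0.3564, 0.2037]
ee_rot: [[-0.996, -0.094, 0.01], [-0.094, 0.996, -0.006], [-0.009, -0.007, -1.0]]
wrist_force: [-0.2, -0.1, -0.1]
gripper_width: 0.573
```

Call:
drive_tool([
  [0.3,-0.3,-0.2,0],
  [0.6,-0.6,-0.4,0],
  [0.9,-1,-0.6,0],
  [0.9,-1,-0.6,0],
  [0.9,-1,-0.6,0],
])

```text
time_s: 23.48
tcp_pos: [0.302, -0.484, 0.2693]
ee_rot: [[-0.996, -0.091, -0.001], [-0.091, 0.996, 0.002], [0.001, 0.002, -1.0]]
wrist_force: [-0.0, 0.1, 0.0]
gripper_width: 0.572
```

```bash
python3 - <<'E'
from h import *
from go import cr
T=capture('top');S=capture('scene')
a=cv2.resize(T['color'][120:300,80:410],(800,436),interpolation=cv2.INTER_CUBIC)
cv2.imwrite('pics/m9.png',a)
T0=cv2.imread('pics/top0.png')
print(telemetry.sense()['time_s'],telemetry.sense()['tcp_pos'])
for col,roi in(('orange',(315,190,375,280)),('red',(190,180,225,222)),('yellow',(140,180,240,240)),('blue',(140,180,240,240))):
    for k in blobs(T,col,roi,5)[:2]:
        m=cv2.minAreaRect(k);print(col,np.round(m[0],1),np.round(m[1],1))
for k in blobs(S,'red',(270,190,310,225),5)[:1]: print('scene tab',k[:,0].mean(0))
ky=blobs(T,'yellow',(140,180,240,240),5)[0];sy=blobs(S,'yellow',(300,175,350,225),5)[0]
p,e=tri(T,cv2.minAreaRect(ky)[0],S,cv2.minAreaRect(sy)[0]);print('rib',p,e)
d=p[:2]-cr(0,0);c,s=np.cos(-.0424),np.sin(-.0424);print('rib cradle',(c*d[0]+s*d[1])*1e3,(-s*d[0]+c*d[1])*1e3)
E
```

```text
23.575 [ 0.30266902 -0.48337768  0.26933737]
orange [342.6 228.8] [42.5  8.7]
orange [345.2 253.6] [4.4 8.3]
red [208. 191.] [6. 8.]
red [192.5 211.5] [3. 3.]
yellow [171.5 217.5] [7. 3.]
blue [160.8 216.8] [12.7 10.2]
scene tab [291.63636364 207.        ]
rib [0.4876539  0.21269935 0.04976671] 0.0006336221865576374
rib cradle -44.870102507223315 127.01158223263515
```

View pics/m9.png

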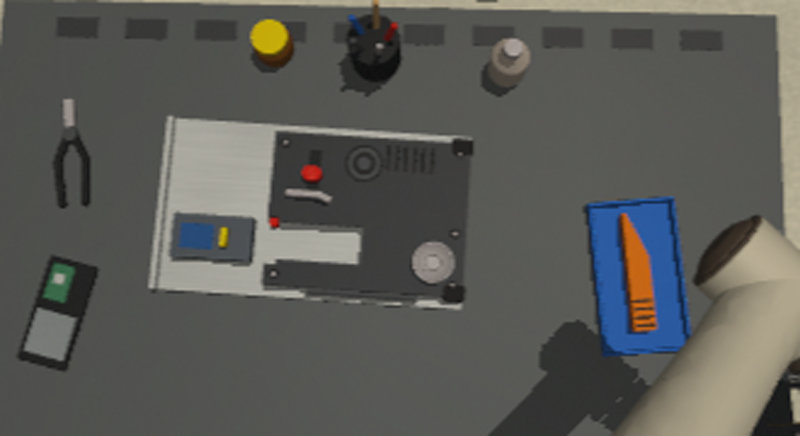

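The pack lies flat on the shelf, clear of the laptop (tail edge at x≈252, laptop edge at x≈265). The wedge lies flat in the tray, the bolt and tab are back where they began, and the other items have not moved.

```bash
python3 -c "
from h import *
print(order.finish_job())"
```

```text
the job is handed in; nothing more can be done
None
```

The job is done and handed in at about 23.6 s of the 61 s allowed. I drove the wedge in until the catch stood about 17 mm open and let go. With the wedge alone holding it, I pushed the pack out by its rib, then drew the wedge and laid it back in the tray.

**Last checks:**
- **Catch:** the red tab and bolt are back at their starting pixels, so it is shut.
- **Pack:** its centre is at about cradle y = 145–147 mm, x = −45 mm. That puts it wholly on the shelf, about 15 mm short of the lip.
- **Wedge:** it lies flat in the tray, within a few millimetres of where it started.
- **Bystanders:** by eye, those in the last picture had not moved. The arm was near the screwdriver's corner, so I did not check that one in the last picture.
- **Forces:** the readings at the end of each move stayed under 10 N.

**One disagreement:** the last two-view height of the rib came out at 50 mm against the nominal 60 mm, and the first look gave 68 mm. I put this down to the small colour patches, since the pack looks flat.

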